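# Line up the wing stud and hold the air cleaner's filter cover down

## Task

The filter cover of the studio's air cleaner will not close because its quarter-turn wing stud stands across the slot in the frame. Turn the wing until it lines up with the slot and its cross-bar drops in, then let go of the wing and press the cover itself down flush on the frame against its foam seal, firmly but without bending the sheet. Finish still holding it pressed there, clear of the wing, so that I can lock it, and leave the things standing round the cleaner where they are.

Things in the scene. Friction and masses are not known exactly. Their poses are not given: they have to be found in the camera images.
- cleaner: grey sheet-metal bench air cleaner, fixed: a box 280 (x) x 360 (y) x 170 mm high, louvred front to its -x. Origin: centre of its underside, on the table. Its top (z = 170 mm) is the frame that the cover closes.
- cover: bare aluminium filter cover, flat sheet 258 (x) x 344 (y) x 4 mm, about 0.5 kg, hinged along its back edge, lifts at the front. Origin: on the hinge line, at x = 125, y = 0, z = 172 mm of the cleaner, at half the sheet's thickness; the sheet spans x = -3 to -261, y = -172 to 172 mm of this frame. More than 60 N bends it.
- cover_edge (a point): middle of the cover's front edge, underside. In the cleaner's frame z = 170 mm when flush, about 185 at the start (cross-bar standing on the slot's plate), 173 to 175 with the bar in the slot and the cover resting on the foam seal. From there to flush takes about 8 N pressing beside the wing, 12 N in mid-sheet; then it is hard on the frame.
- wing: black plastic wing of the stud, 210 mm in front of the hinge. Origin: on its axis (z, up) at the sheet's upper face. Boss 28 mm across, 6 high; upright wing 46 long (y) x 10 thick (x), from 6 to 32 mm up. Light friction (0.04 N m), stays where left. Lined up when its y lies along the cleaner's y, either way round; starts 0.7 to 1.57 rad off, to either side.
- brush_pot: white ceramic pot with five brushes, 72 mm wide, 100 mm high (brushes up to 240 mm), stands beside the cleaner; leave it alone. Origin: centre of its underside.
- bottle: amber glass bottle of painting medium, 56 mm wide, 150 mm high; leave it alone. Origin: centre of its underside.
- paint_jar: white plastic paint jar, 68 mm wide, 75 mm high; leave it alone. Origin: centre of its underside.
- sponge_block: cork sanding block, 100 x 65 x 32 mm; leave it alone. Origin: centre of its underside.
- slot (a point): middle of the hidden slot under the cover, 160 mm up in the cleaner, below the wing. The slot, 34 x 11 mm, is long along the cleaner's y, parallel to the front edge; two short black index lines on the cover, left and right of the wing, mark its line. The wing's cross-bar finds its way in when within about 0.15 rad of it.
- wing_bar (a point): middle of the foot of the steel cross-bar, 24 x 5 x 4 mm, under the cover on the wing's axis, 26 mm below the wing's origin, long the same way as the wing (y). Lined up, it passes the slot; across, it holds the cover up. While the wing is gripped the cover does not drop by itself: lower it with the grip or let go.

How it is judged (in metres and radians):
On the way:
1. the wing is lined up with the slot and the cross-bar has dropped in (angle between the y axis of wing and the y axis of cleaner, either way round below 0.3 rad and z of cover_edge in the frame of cleaner below 0.178 m), for 0.2 s.
At the end, for the whole second after the job is handed in: The wing lies along the slot (within 0.3 rad), the cover's front edge is within 1.8 mm of the frame, and the robot, touching the cover and not the wing, is still pressing on it with more than 4 N and less than 60 N (z of cover_edge in the frame of cleaner below 0.1718 m and angle between the y axis of wing and the y axis of cleaner, either way round below 0.3 rad and contact force between any of the fingers, the arm and cover above 4 N and contact force between each of the fingers, the arm and wing below 0.3 N and contact force between each of the fingers, the arm and cover below 60 N); the arm keeps its last pose, push and grip.
It fails at once if a thing beside the cleaner was pushed more than 30 mm (distance of any of brush_pot, bottle, paint_jar, sponge_block from where it was at the start of the episode above 0.03 m).
It also fails if it takes over 42 s, if anything falls off the work surface, if the arm or the gripper's body presses on something with over 40 N, if the wrist force passes 120 N, or if a joint passes its speed limit or range.

## Robot

A 6-joint arm with a two-finger parallel gripper is mounted at the origin on the work surface. World frame = base frame: x ahead of the robot, y to its left, z up, the work surface at z = 0. Lengths are in mm, angles in rad, forces in N, time in s.
With the tool pointing down it reaches from about 350 to 975 mm from the base axis. Payload 7.1 kg.
Tool frame: the origin (TCP) lies at the very end of the fingers, on their centre line; the grasp point (between the pads) lies ctrl.hold_point_z behind it (ctrl.hold_point_z is the distance from the TCP to the grasp point, in mm); z points along the fingers, y is the line along which they close (so a half turn about z gives the same grasp; the last joint's range is limited). The gripper opens to 88 mm and grips with 3 to 60 N. Pads are 20 mm wide; open, the fingers measure 115 mm over their backs; the gripper's body (75 mm by 178 mm) begins 61 mm behind the grasp point.
Start: joints at [1.309, 0.423, 1.63, -0, 1.089, -0.019], TCP at [150.232, 606.659, 222.675] pointing down, gripper open.
Joint ranges: [-3, 3], [-0.9, 2.11], [0.09, 2.58], [-1.31, 4.45], [0.11, 2.69], [-2.54, 2.54]. Speed limits (rad/s): [2.39, 2.39, 3.01, 3.14, 3.14, 3.14].

## Interface

Orientations are given as a rotation vector (axis times angle).
In Python, from workcell import ctrl gives the robot as it stands. The module is installed in compiled form; this text tells all that it offers.
- The arm moves only by the shell command python3 -m creep 'ROWS'. ROWS is JSON, a list of rows, each an object with "translation": the shift along the tool's x, y, z in mm, a list of three; "angular": the turn, a rotation vector about the tool's x, y, z in rad, a list of three; "jaw": the opening, from 0 (shut) to 1 (fully open). A call has exactly 8 rows; each row is the pose to reach, as a shift and turn from the pose commanded when the call began, along the tool's axes at that moment; what a row does not reach only later rows make up. A row lasts 1/8 s, in which the tool goes at most 62.5 mm and 10.7 degrees, less where a joint would pass 70% of its speed; a pose out of reach is approached as far as the arm can. A call with a gripper value outside its range is refused whole. The fingers move at their own pace and stop on an object; the grip force is fixed at half the most. Time passes only in rows, so rows that repeat a pose let the fingers close, or fill a call up. It gives the time, the measured TCP pose, the force, the opening and the grip force at its end, in the units of the state.
- ctrl.get_obs(): the state, without advancing time (a new reading comes with each control period).
- ctrl.get_image(name): name is "scene" or "top" or "wrist"; returns the picture (384x512x3 uint8, red, green, blue); there is no depth.
- ctrl.camera_info(name): a dict with "camera_matrix" (3x3 intrinsics, pixels), "distortion" ([k1, k2, p1, p2, k3] as OpenCV has them; the pictures are not rectified), "world_from_camera" (4x4, takes a point from camera to world coordinates). Camera axes: x right, y up, looking along -z (the intrinsics and any distortion apply to the point x, -y, -z); pixel columns grow to the right and rows downward; lengths in mm; the calibration is good to about 2 mm. A picture is of the moment at which its call begins: read the wrist's pose just before it. camera_info takes no time and is no camera call; for the wrist camera it gives the pose at the moment of the call.
- ctrl.close_job(): hands the job in; it is judged then, once.
Trained networks look in the newest picture that a camera, given by its name, has taken for a name from the list of things; names that differ only in an ending like _2 or _b are one class to them, and where a whole thing is asked for, a point or a joint stands for the part that bears it (a point fixed in the world has none). Each returns a list of dicts, best first, with "score" (0 to 1); they miss things now and then, are a little off and sometimes report something else, mostly with a low value. They report only what shows in the picture. A call takes as long as a camera call.
- ctrl.look_for(camera, label): "rect" ([left, top, right, bottom] in pixels, round what is visible of it).
The state is a dict: "t": time; "qpos": joint angles; "qvel": joint speeds; "joint_torque": joint torques, N m; "ee_pos": TCP position; "orientation": TCP orientation; "ft_force": force on the tool from outside, world axes, zero at the start; "moment": the same for the moment, N m; "width": finger opening in mm; "grasp_force": force on a finger pad.
Only numpy, scipy, OpenCV 4.12 (cv2) and the standard library are available. Lean on these libraries where they do the work, as an engineer would, in place of code of your own. Each camera call takes 0.05 s, during which the arm holds its last target. There are 200 camera calls.

## Working session

There is one attempt and no reset: what is moved stays moved. The work goes in short steps, Python scripts to look and compute and a shell command to move; the robot and the scene stay as the last step left them, time stands still between calls to the robot, and variables do not carry over. Pictures are saved under pics/ and viewed, at most 10 in all, crops included, and the job is handed in when it is done.

```bash
mkdir -p pics; cat > h.py <<'E'
import numpy as np,cv2
from workcell import ctrl
from scipy.spatial.transform import Rotation as R
def ray(cam,uv,info=None):
    i=info or ctrl.camera_info(cam);K=np.array(i["camera_matrix"]);T=np.array(i["world_from_camera"])
    p=cv2.undistortPoints(np.array([[uv]],float),K,np.array(i["distortion"],float))[0,0]
    return T[:3,3],T[:3,:3]@np.array([p[0],-p[1],-1])
def onz(cam,uv,z,info=None):
    o,d=ray(cam,uv,info);return o+d*(z-o[2])/d[2]
def snap(cam,f):
    i=ctrl.camera_info(cam);im=np.array(ctrl.get_image(cam));cv2.imwrite(f,im[:,:,::-1]);return im,i
E
python3 - <<'E'
from h import *
np.set_printoptions(precision=1,suppress=True)
print(ctrl.hold_point_z,{k:v for k,v in ctrl.get_obs().items() if k in("t","ee_pos","orientation","ft_force")})
ims=[]
for c in("scene","top"):
    im,i=snap(c,f"pics/{c}0.png");ims.append(im)
    print(c,np.array(i["world_from_camera"])[:3,3])
    for n,z in(("cleaner",170),("cover",185),("wing",200),("brush_pot",50),("bottle",75),("paint_jar",40),("sponge_block",16)):
        r=ctrl.look_for(c,n)[:2]
        for q in r:
            b=q["rect"];print(n,round(q["score"],2),np.round(b),onz(c,((b[0]+b[2])/2,(b[1]+b[3])/2),z,i))
E
```

```text
18.700000000000003 {'t': 0.0, 'ee_pos': array([150.1, 606.1, 221.9]), 'orientation': array([-0.4, -3.1,  0. ]), 'ft_force': array([ 0.4,  0.1, -0.2])}
scene [1338.7  -60.9  949.6]
cleaner 0.83 [179. 118. 344. 262.] [629.1  55.  170. ]
cover 0.77 [188. 124. 340. 212.] [570.9  67.6 185. ]
wing 0.58 [247. 125. 257. 142.] [457.6  50.9 200. ]
brush_pot 0.88 [347. 132. 391. 222.] [502.4 379.1  50. ]
bottle 0.68 [136. 159. 164. 213.] [ 497.3 -223.    75. ]
bottle 0.43 [189. 123. 338. 213.] [459.8  84.6  75. ]
paint_jar 0.68 [145. 215. 176. 253.] [ 633.4 -197.4   40. ]
sponge_block 0.72 [328. 157. 358. 190.] [447.8 324.3  16. ]
top [ 337.3   23.  1358.6]
cleaner 0.81 [188. 141. 324. 252.] [543.5  62.4 170. ]
cleaner 0.21 [165. 220. 191. 256.] [429.7 286.  170. ]
cover 0.59 [196. 148. 326. 248.] [537.1  47.9 185. ]
brush_pot 0.82 [153. 172. 189. 207.] [594.6 337.6  50. ]
bottle 0.86 [340. 207. 364. 229.] [ 484.5 -227.    75. ]
paint_jar 0.81 [325. 165. 348. 189.] [ 622.  -192.2   40. ]
paint_jar 0.41 [166. 222. 190. 258.] [434.2 315.3  40. ]
sponge_block 0.77 [168. 221. 187. 260.] [434.  320.8  16. ]
```

View pics/top0.png

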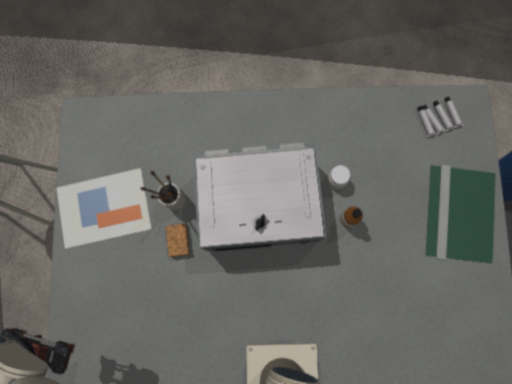

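View pics/scene0.png

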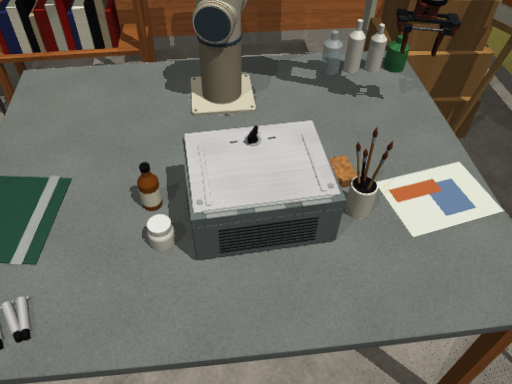

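The top picture shows the cleaner with the wing at about (261,222) and index marks at (242,225) and (278,221). The robot's base is at the bottom, so the hinge is on the far (+x) side. The jar and bottle stand to the right; the brush pot and block are to the left.

```bash
python3 - <<'E'
from h import *
np.set_printoptions(precision=3,suppress=True)
w=onz("top",(261,222),195);a=onz("top",(242,225),187);b=onz("top",(278,221),187)
print(w,a,b,"yaw",np.arctan2(*( -(a-b)[:1]),(a-b)[1]))
for s in [(252,137)]:print("scene wing",onz("scene",s,195))
o=ctrl.get_obs();Rt=R.from_rotvec(o["orientation"]);print(o["ee_pos"],Rt.as_matrix())
T=np.array(ctrl.camera_info("wrist")["world_from_camera"]);print("cam in tool",Rt.as_matrix().T@(T[:3,3]-o["ee_pos"]),Rt.as_matrix().T@T[:3,:3])
tgt=np.array([w[0],w[1],380]);print(Rt.inv().apply(tgt-o["ee_pos"]))
E
```

```text
[467.336  49.01  195.   ] [461.192 102.416 187.   ] [469.781   1.712 187.   ] yaw 0.08509116059067902
scene wing [467.003  50.517 195.   ]
[150.237 606.65  222.695] [[-0.971  0.24   0.   ]
 [ 0.24   0.971  0.   ]
 [-0.     0.    -1.   ]]
cam in tool [  82.258   -0.797 -161.905] [[ 0.     0.955  0.297]
 [ 1.    -0.     0.   ]
 [ 0.     0.297 -0.955]]
[-441.858 -465.058 -157.294]
```

```bash
python3 -m creep '[{"translation":[0,0,-60],"angular":[0,0,0],"jaw":1},{"translation":[-30,-30,-105],"angular":[0,0,0],"jaw":1},{"translation":[-65,-70,-130],"angular":[0,0,0],"jaw":1},{"translation":[-105,-110,-150],"angular":[0,0,0],"jaw":1},{"translation":[-148,-155,-150],"angular":[0,0,0],"jaw":1},{"translation":[-190,-200,-150],"angular":[0,0,0],"jaw":1},{"translation":[-230,-243,-150],"angular":[0,0,0],"jaw":1},{"translation":[-272,-286,-150],"angular":[0,0,0],"jaw":1}]'
python3 -m creep '[{"translation":[-42,-44,0],"angular":[0,0,0],"jaw":1},{"translation":[-84,-88,0],"angular":[0,0,0],"jaw":1},{"translation":[-126,-132,0],"angular":[0,0,0],"jaw":1},{"translation":[-160,-170,0],"angular":[0,0,0],"jaw":1},{"translation":[-170,-179,0],"angular":[0,0,0],"jaw":1},{"translation":[-170,-179,0],"angular":[0,0,0],"jaw":1},{"translation":[-170,-179,0],"angular":[0,0,0],"jaw":1},{"translation":[-170,-179,0],"angular":[0,0,0],"jaw":1}]'
python3 - <<'E'
from h import *
im,i=snap("wrist","pics/w1.png");print(ctrl.look_for("wrist","wing")[:2],ctrl.get_obs()["ee_pos"],ctrl.get_obs()["ft_force"])
E
```

```text
t: 1.8
ee_pos: [346.0, 262.0, 373.1]
orientation: [0.38, 3.118, 0.001]
ft_force: [0.4, -0.1, -0.5]
width: 88.1
grasp_force: 0.0
t: 2.8
ee_pos: [467.0, 50.2, 372.7]
orientation: [-0.377, -3.119, -0.0]
ft_force: [-0.3, 0.6, -0.7]
width: 87.8
grasp_force: 0.0
[{'rect': [247.7, 149.9, 273.9, 195.5], 'score': 0.96}] [467.15275671  49.98871403 372.82079442] [-0.60406392 -0.13050099 -0.23828753]
```

View pics/w1.png

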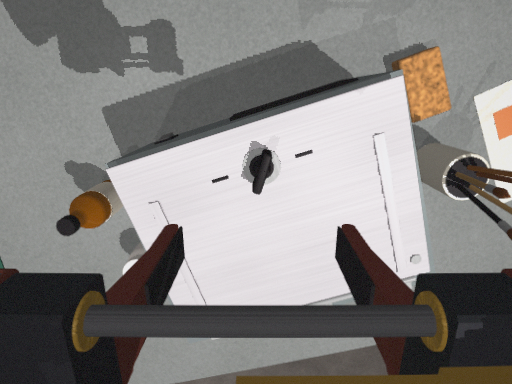

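The wrist picture shows the wing from about (267,152) to (258,193), with index marks at (220,179) and (304,154).

```bash
python3 - <<'E'
from h import *
np.set_printoptions(precision=3,suppress=True)
g=lambda u,z:onz("wrist",u,z)
a,b=g((220,179),187),g((304,154),187);print("marks",a,b,np.linalg.norm(a-b),(a+b)/2)
p,q=g((267,152),218),g((258,193),218);print("wing",p,q,np.linalg.norm(p-q),(p+q)/2)
an=lambda v:np.arctan2(-v[0],v[1])
m=b-a; m*=np.sign(m[1]); w=q-p; 
print("yaw marks",an(m),"wing",an(w),an(-w))
o=ctrl.get_obs();M=R.from_rotvec(o["orientation"]).as_matrix();print("tool y yaw",an(M[:,1]),M[:,0])
im=cv2.imread("pics/w1.png");c=cv2.resize(im[130:215,190:330],None,fx=5,fy=5,interpolation=cv2.INTER_CUBIC);cv2.imwrite("pics/w1c.png",c)
E
```

```text
marks [469.164   1.668 187.   ] [463.647 101.719 187.   ] 100.2026312950543 [466.406  51.693 187.   ]
wing [445.739  62.339 218.   ] [486.424  42.775 218.   ] 45.14430535415842 [466.082  52.557 218.   ]
yaw marks 0.05509368192923182 wing -2.019007820434049 1.1225848331557446
tool y yaw -0.24111686773732718 [-0.971  0.239 -0.   ]
```

View pics/w1c.png

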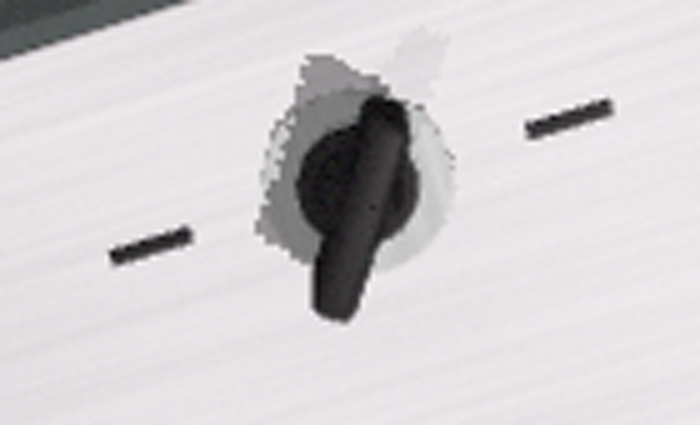

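```bash
python3 -c "
from workcell import ctrl;print(ctrl.get_obs()['qpos'])"
python3 -m creep '[{"translation":[1,2,40],"angular":[0,0,0.12],"jaw":1},{"translation":[1,2,80],"angular":[0,0,0.21],"jaw":1},{"translation":[1,2,120],"angular":[0,0,0.21],"jaw":1},{"translation":[1,2,145],"angular":[0,0,0.21],"jaw":1},{"translation":[1,2,160],"angular":[0,0,0.21],"jaw":1},{"translation":[1,2,170],"angular":[0,0,0.21],"jaw":1},{"translation":[1,2,178],"angular":[0,0,0.21],"jaw":1},{"translation":[1,2,178],"angular":[0,0,0.21],"jaw":1}]'
```

```text
[ 8.11898716e-02  3.18862050e-02  1.78379449e+00  1.25270487e-04
  1.32567883e+00 -1.24851996e+00]
t: 3.9
ee_pos: [467.0, 51.2, 194.7]
orientation: [-0.705, -3.061, 0.0]
ft_force: [0.1, 0.4, 0.3]
width: 87.8
grasp_force: 0.0
```

```bash

python3 -m creep '[{"translation":[0,0,0],"angular":[0,0,0],"jaw":0},{"translation":[0,0,0],"angular":[0,0,0],"jaw":0},{"translation":[0,0,0],"angular":[0,0,0],"jaw":0},{"translation":[0,0,0],"angular":[0,0,0],"jaw":0},{"translation":[0,0,0],"angular":[0,0,0],"jaw":0},{"translation":[0,0,0],"angular":[0,0,0],"jaw":0},{"translation":[0,0,0],"angular":[0,0,0],"jaw":0},{"translation":[0,0,0],"angular":[0,0,0],"jaw":0}]'
python3 - <<'E'
from h import *
snap("wrist","pics/w2.png")
E
```

```text
t: 4.9
ee_pos: [467.2, 51.7, 194.7]
orientation: [0.706, 3.061, 0.002]
ft_force: [1.7, 14.1, 0.5]
width: 11.4
grasp_force: 6.3
```

View pics/w2.png

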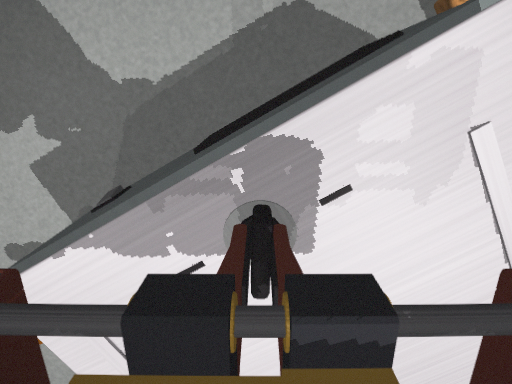

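The picture shows the fingers at about (262,255) on both sides of the wing, and the wing is parallel to the pads. The force reading says the grip is slightly off-centre, so I'll settle it with a small shift.

```bash

python3 -m creep '[{"translation":[0,1,0],"angular":[0,0,0],"jaw":0},{"translation":[0,1,0],"angular":[0,0,0],"jaw":0},{"translation":[0,1,0],"angular":[0,0,0],"jaw":0},{"translation":[0,1,0],"angular":[0,0,0],"jaw":0},{"translation":[0,1,0],"angular":[0,0,0],"jaw":0},{"translation":[0,1,0],"angular":[0,0,0],"jaw":0},{"translation":[0,1,0],"angular":[0,0,0],"jaw":0},{"translation":[0,1,0],"angular":[0,0,0],"jaw":0}]'
```

```text
t: 5.95
ee_pos: [467.3, 52.2, 194.7]
orientation: [-0.705, -3.061, -0.0]
ft_force: [-2.5, 4.1, 3.2]
width: 10.1
grasp_force: 29.9
```

```bash

python3 -m creep '[{"translation":[0,1,0],"angular":[0,0,0.16],"jaw":0},{"translation":[0,1,0],"angular":[0,0,0.32],"jaw":0},{"translation":[0,1,0],"angular":[0,0,0.48],"jaw":0},{"translation":[0,1,0],"angular":[0,0,0.64],"jaw":0},{"translation":[0,1,0],"angular":[0,0,0.8],"jaw":0},{"translation":[0,1,0],"angular":[0,0,0.95],"jaw":0},{"translation":[0,1,0],"angular":[0,0,1.06],"jaw":0},{"translation":[0,1,0],"angular":[0,0,1.06],"jaw":0}]'
```

```text
t: 6.95
ee_pos: [466.9, 52.4, 193.7]
orientation: [-2.154, -2.285, 0.004]
ft_force: [0.6, -1.8, -5.6]
width: 10.2
grasp_force: 30.0
```

```bash

python3 -m creep '[{"translation":[0,0,2],"angular":[0,0,0],"jaw":0},{"translation":[0,0,4],"angular":[0,0,0],"jaw":0},{"translation":[0,0,6],"angular":[0,0,0],"jaw":0},{"translation":[0,0,8],"angular":[0,0,0],"jaw":0},{"translation":[0,0,8],"angular":[0,0,0],"jaw":0},{"translation":[0,0,8],"angular":[0,0,0],"jaw":0},{"translation":[0,0,8],"angular":[0,0,0],"jaw":0},{"translation":[0,0,8],"angular":[0,0,0],"jaw":0}]'
```

```text
t: 7.95
ee_pos: [466.0, 52.5, 186.1]
orientation: [-2.153, -2.285, 0.005]
ft_force: [-5.4, -3.7, -2.4]
width: 9.7
grasp_force: 30.0
```

```bash

python3 -m creep '[{"translation":[0,0,0],"angular":[0,0,0],"jaw":0.5},{"translation":[0,0,0],"angular":[0,0,0],"jaw":0.5},{"translation":[0,0,0],"angular":[0,0,0],"jaw":0.5},{"translation":[0,0,0],"angular":[0,0,0],"jaw":0.5},{"translation":[0,0,-20],"angular":[0,0,0],"jaw":0.5},{"translation":[0,0,-60],"angular":[0,0,0],"jaw":0.5},{"translation":[0,0,-100],"angular":[0,0,0],"jaw":0.5},{"translation":[0,0,-100],"angular":[0,0,0],"jaw":0.5}]'
python3 - <<'E'
from h import *
np.set_printoptions(precision=3,suppress=True)
snap("wrist","pics/w3.png");r=ctrl.look_for("wrist","wing")[:1];print(r)
o=ctrl.get_obs();print(o["ee_pos"],o["qpos"],R.from_rotvec(o["orientation"]).as_matrix())
E
```

```text
t: 8.95
ee_pos: [469.9, 53.3, 289.7]
orientation: [2.153, 2.282, 0.008]
ft_force: [-0.8, 0.6, -0.3]
width: 43.6
grasp_force: 0.0
[{'rect': [241.9, 165.0, 270.7, 225.2], 'score': 0.94}]
[467.791  53.04  286.64 ] [0.088 0.114 1.894 0.    1.133 0.029] [[-0.058  0.998  0.001]
 [ 0.998  0.058  0.   ]
 [ 0.     0.001 -1.   ]]
```

View pics/w3.png

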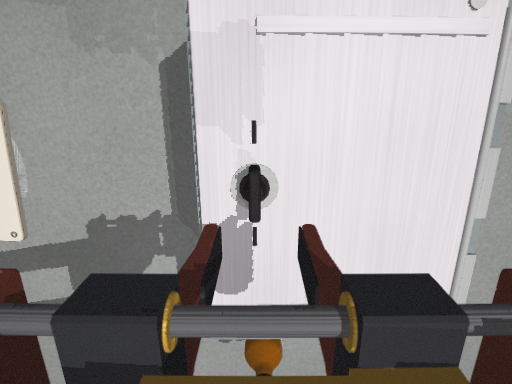

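The wing, (256,165) to (255,222), now lies on the line of the index marks at (254,132) and (255,236). The dark gap at the front edge is gone, so the cross-bar has dropped in. Next I press beside the wing with the fingers closed.

```bash

python3 -m creep '[{"translation":[28,-5,0],"angular":[0,0,0],"jaw":0},{"translation":[55,-10,0],"angular":[0,0,0],"jaw":0},{"translation":[55,-10,20],"angular":[0,0,0],"jaw":0},{"translation":[55,-10,45],"angular":[0,0,0],"jaw":0},{"translation":[55,-10,70],"angular":[0,0,0],"jaw":0},{"translation":[55,-10,90],"angular":[0,0,0],"jaw":0},{"translation":[55,-10,100],"angular":[0,0,0],"jaw":0},{"translation":[55,-10,100],"angular":[0,0,0],"jaw":0}]'
python3 -m creep '[{"translation":[0,0,2],"angular":[0,0,0],"jaw":0},{"translation":[0,0,4],"angular":[0,0,0],"jaw":0},{"translation":[0,0,6],"angular":[0,0,0],"jaw":0},{"translation":[0,0,8],"angular":[0,0,0],"jaw":0},{"translation":[0,0,9],"angular":[0,0,0],"jaw":0},{"translation":[0,0,10],"angular":[0,0,0],"jaw":0},{"translation":[0,0,10],"angular":[0,0,0],"jaw":0},{"translation":[0,0,10],"angular":[0,0,0],"jaw":0}]'
```

```text
t: 10.05
ee_pos: [453.9, 107.2, 185.6]
orientation: [-2.155, -2.284, 0.003]
ft_force: [-0.5, -0.2, -0.5]
width: 0.8
grasp_force: 0.0
t: 11.05
ee_pos: [454.6, 107.4, 176.7]
orientation: [-2.156, -2.285, 0.0]
ft_force: [-0.7, 0.1, 1.0]
width: 0.4
grasp_force: 0.8
```

Contact is just starting at about z 176.5.

```bash

python3 -m creep '[{"translation":[0,0,0.5],"angular":[0,0,0],"jaw":0},{"translation":[0,0,1],"angular":[0,0,0],"jaw":0},{"translation":[0,0,1.5],"angular":[0,0,0],"jaw":0},{"translation":[0,0,2],"angular":[0,0,0],"jaw":0},{"translation":[0,0,2],"angular":[0,0,0],"jaw":0},{"translation":[0,0,2],"angular":[0,0,0],"jaw":0},{"translation":[0,0,2],"angular":[0,0,0],"jaw":0},{"translation":[0,0,2],"angular":[0,0,0],"jaw":0}]'
```

```text
t: 12.05
ee_pos: [454.7, 107.3, 174.9]
orientation: [-2.156, -2.285, 0.0]
ft_force: [-1.7, -0.4, 6.1]
width: 0.1
grasp_force: 2.9
```

```bash

python3 -m creep '[{"translation":[0,0,0.3],"angular":[0,0,0],"jaw":0},{"translation":[0,0,0.6],"angular":[0,0,0],"jaw":0},{"translation":[0,0,0.9],"angular":[0,0,0],"jaw":0},{"translation":[0,0,1.2],"angular":[0,0,0],"jaw":0},{"translation":[0,0,1.5],"angular":[0,0,0],"jaw":0},{"translation":[0,0,1.5],"angular":[0,0,0],"jaw":0},{"translation":[0,0,1.5],"angular":[0,0,0],"jaw":0},{"translation":[0,0,1.5],"angular":[0,0,0],"jaw":0}]'
```

```text
t: 13.05
ee_pos: [454.7, 107.3, 174.2]
orientation: [2.156, 2.285, 0.0]
ft_force: [-5.7, -0.6, 16.1]
width: 0.2
grasp_force: 8.2
```

```bash

python3 -m creep '[{"translation":[0,0,0.3],"angular":[0,0,0],"jaw":0},{"translation":[0,0,0.6],"angular":[0,0,0],"jaw":0},{"translation":[0,0,0.6],"angular":[0,0,0],"jaw":0},{"translation":[0,0,0.6],"angular":[0,0,0],"jaw":0},{"translation":[0,0,0.6],"angular":[0,0,0],"jaw":0},{"translation":[0,0,0.6],"angular":[0,0,0],"jaw":0},{"translation":[0,0,0.6],"angular":[0,0,0],"jaw":0},{"translation":[0,0,0.6],"angular":[0,0,0],"jaw":0}]'
python3 - <<'E'
from h import *
im,_=snap("wrist","pics/w4.png")
im,_=snap("scene","pics/s4.png");cv2.imwrite("pics/s4c.png",cv2.resize(im[90:270,130:400,::-1],None,fx=2.9,fy=2.9))
o=ctrl.get_obs();print(o["ee_pos"],o["ft_force"])
E
```

```text
t: 14.05
ee_pos: [454.7, 107.4, 174.1]
orientation: [2.156, 2.285, 0.0]
ft_force: [-9.1, -1.3, 22.7]
width: 0.5
grasp_force: 11.4
[454.71417452 107.36279998 174.14441236] [-7.51107463 -2.51785606 22.68682826]
```

View pics/w4.png

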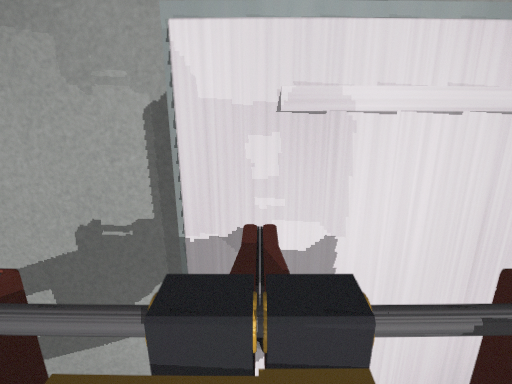

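View pics/s4c.png

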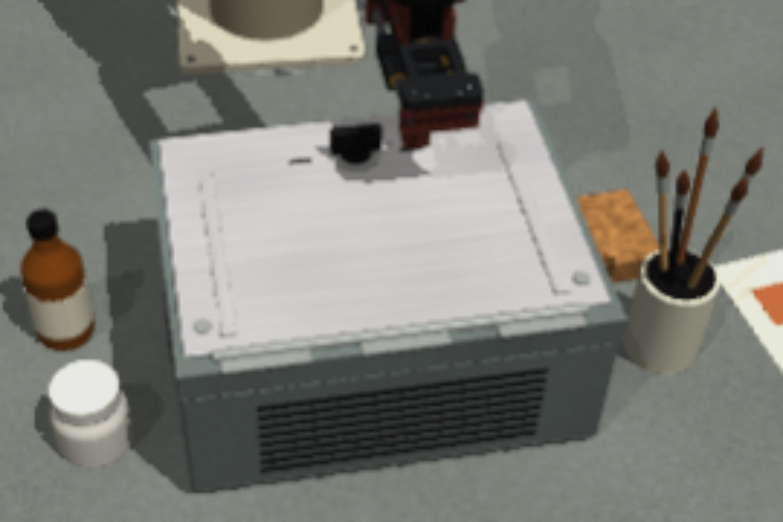

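The pictures show the cover flush. The wing (355,140 in the scene crop) is lined up with the slot, and the fingers (430,125) press beside it with a clear gap. The things around the cleaner look undisturbed, the height is 174.1 and the push is about 23 N, so I'm handing in.

```bash
python3 -c "
from workcell import ctrl;print(ctrl.close_job())"
```

```text
the job is handed in; nothing more can be done
None
```

The job is handed in: the wing is lined up with the cross-bar in its slot, and the arm is holding the cover flush with about 23 N, beside the wing and clear of it; the things round the cleaner look undisturbed, and the hand-in returned no verdict.

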